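Dock an electronic tray label behind the rail lip and hold it down

ROBOT

A 7-joint arm with a two-finger parallel gripper is mounted at the origin on the work surface. World frame = base frame: x ahead of the robot, y to its left, z up, the work surface at z = 0. Lengths are in m, angles in degrees, forces in N, time in s.
With the tool pointing down it reaches from about 0.4 to 0.875 m from the base axis. Payload 6.5 kg.
Tool frame: the origin (TCP) lies on the centre line of the jaws, within the pads' length; the fingertips stand 25 mm ahead of it and the grasp point (between the pads) lies 6 mm ahead of it; z points along the fingers, y is the line along which they close (so a half turn about z gives the same grasp; the last joint's range is limited). The gripper opens to 88 mm and grips with 3 to 60 N. Pads are 18 mm wide; open, the fingers measure 123 mm over their backs; the gripper's body (75 mm by 187 mm) begins 45 mm behind the grasp point.
Start: joints at [-75.069, 30.733, -0.252, 88.115, 0.149, 61.152, -4.079], TCP at [0.209, 0.616, 0.231] pointing down, gripper open.
Joint ranges: [-154.64, 154.64], [-21.42, 123.67], [-72.66, 72.17], [13.99, 137.28], [-74.86, 254.86], [10.95, 109.41], [-158.01, 158.01]. Speed limits (degrees/s): [136.94, 136.94, 180, 180, 180, 180, 180].

INTERFACE

Orientations are given as a 3x3 rotation matrix whose columns are the frame's x, y, z axes.
In Python, from plant import r, cams, recognise, landmark_of gives the robot as it stands. The module is installed in compiled form; this text tells all that it offers.
- The arm moves only by the tool send_rows, never from a script. Its argument "deltas" is one flat list of numbers, 7 for each row, row after row: the turn, a rotation vector about the tool's x, y, z scaled (see below), then the shift along the tool's x, y, z scaled (see below), then the closure, from -1 (fully open) to 1 (shut). In form: [wx, wy, wz, dx, dy, dz, gripper, wx, wy, wz, dx, dy, dz, gripper, ...]. A call has 1 to 20 rows; each row shifts and turns the commanded pose from where the row before left it, along the tool's axes as they then stand; what a row does not reach is not made up. The controller multiplies each number of a shift by 20 mm and each number of a turn by 5 degrees. A row lasts 1/12 s, in which the tool goes at most 41.7 mm and 7.16 degrees, less where a joint would pass 70% of its speed; a pose out of reach is approached as far as the arm can. A call with a number of a shift or a turn outside -1 to 1 is refused whole. A call with a gripper value outside its range is refused whole. The fingers move at their own pace and stop on an object; the grip force is fixed at half the most. Time passes only in rows, so rows that do not move let the fingers close. It gives the time, the measured TCP pose, the force, the opening and the grip force at its end, in the units of the state.
- r.sense(): the state, without advancing time (a new reading comes with each control period).
- cams.camera(name): name is "scene" or "top" or "wrist"; returns the picture (384x512x3 uint8, red, green, blue); there is no depth.
- cams.get_calibration(name): a dict with "mtx" (3x3 intrinsics, pixels), "extrinsics" (4x4, takes a point from camera to world coordinates). Camera axes: x right, y up, looking along -z (the intrinsics and any distortion apply to the point x, -y, -z); pixel columns grow to the right and rows downward; lengths in m; the calibration is good to about 2 mm. A picture is of the moment at which its call begins: read the wrist's pose just before it. get_calibration takes no time and is no camera call; for the wrist camera it gives the pose at the moment of the call.
- r.finish_job(): hands the job in; it is judged then, once.
Trained networks look in the newest picture that a camera, given by its name, has taken for a name from the list of things; names that differ only in an ending like _2 or _b are one class to them, and where a whole thing is asked for, a point or a joint stands for the part that bears it (a point fixed in the world has none). Each returns a list of dicts, best first, with "conf" (0 to 1); they miss things now and then, are a little off and sometimes report something else, mostly with a low value. They report only what shows in the picture. A call takes as long as a camera call. They do not tell look-alikes from the thing itself.
- recognise(camera, thing): "at" ([column, row] as shares, 0 to 1, of the picture: columns of its width, rows of its height, amid what is visible of it).
- landmark_of(camera, thing): "at" ([column, row] as shares, 0 to 1, of the picture: columns of its width, rows of its height: a listed point, or the origin of a listed thing).
The state is a dict: "time_s": time; "joints": joint angles; "joint_velocities": joint speeds; "effort": joint torques, N m; "eef_pos": TCP position; "ee_rot": TCP orientation; "force": force on the tool from outside, world axes, zero at the start; "moment": the same for the moment, N m; "opening": finger opening in m; "grip_force": force on a finger pad.
Only numpy, scipy, OpenCV 4.12 (cv2) and the standard library are available. Lean on these libraries where they do the work, as an engineer would, in place of code of your own. Each camera call takes 0.05 s, during which the arm holds its last target. There are 200 camera calls.

TASK

Take the narrow electronic label, the one that fits the pocket, out of the charging rack and push it upright, screen facing out over the lip, down into the pocket behind the lip of the seedling-tray rail, feeling for the sprung contact bar and pressing it down until the label is fully home, firmly but without brute force. The bar pushes the label up again when let go, so finish while still holding it pressed home; leave the wide label and the other things alone.

Things in the scene. Friction and masses are not known exactly. Their poses are not given: they have to be found in the camera images.
- tag_narrow: the narrow electronic label, loose, 30 to 65 g, standing upright in one of the rack's two slots: grey plastic plate 44 mm wide (y), 6 mm thick (x), 64 mm tall, with a centred grip tab on top 24 mm wide (y), 10 mm thick (x), from 64 to 100 mm height. Origin: centre of its underside; z up; pale screen on the -x face
- tag_narrow_screen (a point): centre of the narrow label's screen, on its -x face, 45 mm above its underside
- tag_wide: the wide electronic label, same but 66 mm wide, so too wide for the pocket; stands in the other slot of the rack. Leave it there. Origin: centre of its underside, axes as the narrow one
- rack: black plastic charging rack, fixed: base 45 x 176 mm (x, y), 6 mm thick, with two slots side by side centred at y = -45 and +45 mm, each 9.5 mm (x) by 76 mm (y), walls up to 28 mm, floor at 6 mm. Origin: centre of its underside. Either slot may hold the narrow label, which stands in line with the slot, up to 5 mm off its centre along y
- dock: fixed aluminium tray riser, 260 mm wide (y), carrying a black seedling tray (from 40 mm behind the pocket on, leaves up to 115 mm high); label rail along its front (-x) edge with one pocket in the middle. Origin: on the table under the pocket's centre; x from lip to backboard, y along the rail, z up
- dock_mouth (a point): centre of the pocket's mouth, 60 mm above the table; axes as the dock. Pocket 9.5 mm (x) by 52 mm (y), open at the top, between a front lip and a backboard, both 60 mm high with edges flared apart up to 66 mm (mouth there about 21 mm); a black guide post, 5 mm thick (y), 20 mm deep (x), 76 mm high, stands at each end of the pocket; beyond them the rail is filled up to 60 mm
- dock_seat (a point): where the centre of the label's underside lies when it is fully home: in the pocket, 32 mm above the table, where two rigid ledges at the pocket's ends stop the label; axes as the dock
- contact (a joint): travel of the sprung brass contact bar in the pocket's bottom (34 mm long), in m: 0 when free (its top 40 mm above the table), 0.008 when the label is fully home on the ledges. It takes about 3 N to start and 7 N when home, and springs back up
- spray_bottle: white spray bottle, 72 mm across, about 204 mm tall, bystander; origin: centre of its underside
- tub: clear open plastic tub 120 x 90 x 50 mm, bystander; origin: centre of its underside
- brush: small hand brush 150 mm long lying near the robot, bystander; origin near its middle, on the table
Mind the look-alikes: they are no part of the job. What is shaped like the tag_narrow but purple is not meant. There is more than one size of the rack; the job needs the smallest.

How it is judged:
By the outcome, as a careful person would: the job done as asked, in the order asked, and still so for the second after the job is handed in, while the arm keeps its last pose, push and grip.
It also fails if it takes over 38 s, if anything falls off the work surface, if the arm or the gripper's body presses on something with over 40 N, if the wrist force passes 120 N, or if a joint passes its speed limit or range.

## Working session

There is one attempt and no reset: what is moved stays moved. The work goes in short steps, Python scripts to look and compute and a tool call to move; the robot and the scene stay as the last step left them, time stands still between calls to the robot, and variables do not carry over. Pictures are saved under pics/ and viewed, at most 10 in all, crops included, and the job is handed in when it is done.

Besides the shell and the picture viewer there is one more tool, called after "Call:" by a JSON object that holds its "name" and its "arguments". send_rows: Moves the arm, as the interface text tells. Its arguments: {"type":"object","properties":{"deltas":{"type":"array","items":{"type":"number"}}},"required":["deltas"]}

```bash
mkdir -p pics
cat > h.py <<'E'
import numpy as np, cv2
from plant import r, cams, recognise, landmark_of
def ray(cam,u,v):
    c=cams.get_calibration(cam); K=np.array(c["mtx"]); E=np.array(c["extrinsics"])
    d=np.linalg.solve(K,[u,v,1]); d=np.array([d[0],-d[1],-d[2]])
    return E[:3,3],E[:3,:3]@d
def at_z(cam,u,v,z):
    o,d=ray(cam,u,v); return o+d*(z-o[2])/d[2]
def proj(cam,p):
    c=cams.get_calibration(cam); K=np.array(c["mtx"]); E=np.array(c["extrinsics"])
    q=E[:3,:3].T@(np.array(p)-E[:3,3]); q=K@[q[0],-q[1],-q[2]]; return q[:2]/q[2]
def tri(o1,d1,o2,d2):
    A=np.stack([d1,-d2],1); s=np.linalg.lstsq(A,o2-o1,rcond=None)[0]
    a=o1+d1*s[0]; b=o2+d2*s[1]; return (a+b)/2,np.linalg.norm(a-b)
E
python3 - <<'E'
from h import *
a=cams.camera("scene");b=cams.camera("top")
im=np.vstack([a,b]); 
cv2.imwrite("pics/a.png",cv2.resize(np.hstack([a,b]),(800,300))[:,:,::-1])
cv2.imwrite("pics/s.png",cv2.resize(a,(800,600))[:,:,::-1]);cv2.imwrite("pics/t.png",cv2.resize(b,(800,600))[:,:,::-1])
for c in("scene","top"):
  print(c,np.round(cams.get_calibration(c)["extrinsics"],3).tolist(), np.round(cams.get_calibration(c)["mtx"],1).tolist())
  for t in("tag_narrow","tag_wide","rack","dock","dock_mouth"):
    for x in landmark_of(c,t)[:4]: print(c,t,round(x["conf"],2),np.round(np.array(x["at"])*[512,384],1))
s=r.sense();print(s["time_s"],s["eef_pos"],s["ee_rot"],s["force"])
E
```

```text
scene [[0.529, -0.495, 0.689, 1.454], [0.848, 0.287, -0.446, -0.585], [0.023, 0.82, 0.572, 0.826], [0.0, 0.0, 0.0, 1.0]] [[437.9, 0.0, 253.1], [0.0, 437.9, 192.7], [0.0, 0.0, 1.0]]
scene tag_narrow 0.78 [176.  241.7]
scene tag_narrow 0.69 [211.5 233. ]
scene tag_narrow 0.66 [205.8 262.1]
scene tag_wide 0.66 [213.1 235.2]
scene rack 0.91 [276.  278.6]
scene rack 0.82 [136.  193.3]
scene rack 0.79 [195.8 240.1]
scene dock 0.98 [297.7 188.1]
scene dock_mouth 0.66 [299.6 172.5]
top [[0.015, 0.989, -0.147, 0.378], [-1.0, 0.016, 0.008, -0.003], [0.011, 0.146, 0.989, 1.278], [0.0, 0.0, 0.0, 1.0]] [[381.1, 0.0, 251.5], [0.0, 381.1, 193.7], [0.0, 0.0, 1.0]]
top tag_narrow 0.61 [307.3 165.3]
top tag_narrow 0.51 [296.5 188.1]
top tag_narrow 0.44 [323.7 192.3]
top rack 0.8 [335.3 276.1]
top rack 0.63 [274.8 122.3]
top rack 0.61 [309.8 192.2]
top dock 0.76 [185.9 209.6]
top dock 0.2 [183.4 207.8]
top dock_mouth 0.69 [182.8 205.8]
0.6 [0.20864853 0.61555373 0.23129367] [[-9.47064193e-01  3.21044253e-01 -2.78732983e-05]
 [ 3.21044254e-01  9.47064192e-01 -5.03061277e-05]
 [ 1.02473095e-05 -5.65916945e-05 -9.99999998e-01]] [-0.13810307  0.4555645   0.27323053]
```

View pics/s.png

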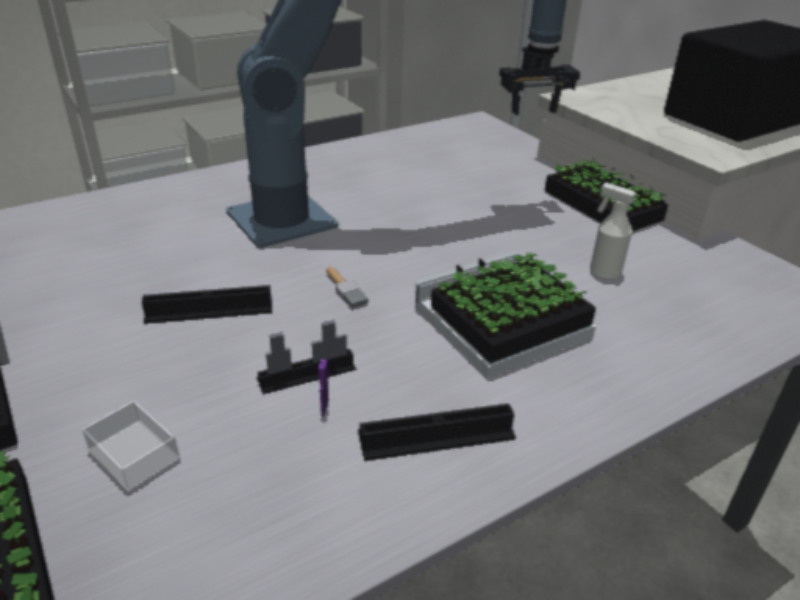

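View pics/t.png

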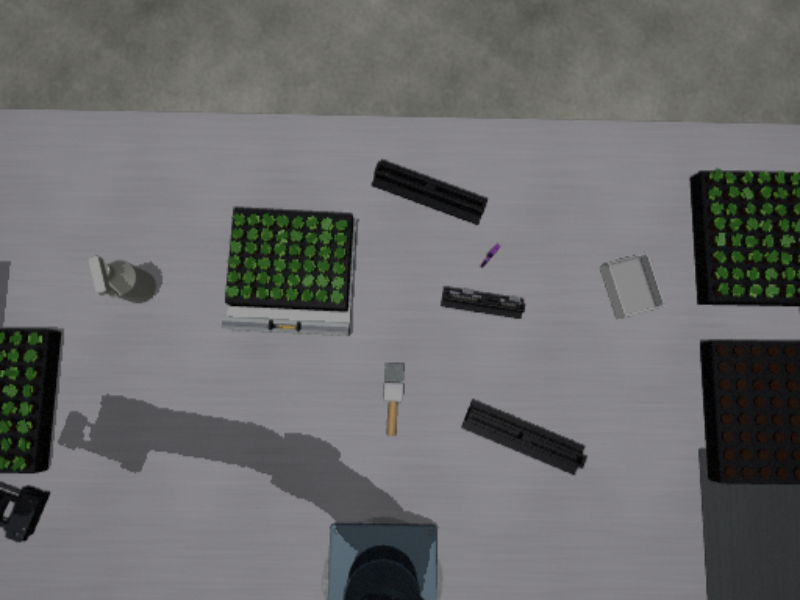

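Candidates in the scene view: two grey labels in the smallest rack, narrow at (277,355) and wide at (329,342). There is a purple look-alike at (323,388) and two larger, empty racks at (207,303) and (437,432). I choose the left grey label and will check it in a crop.

Run:
```python
from h import *
a=cams.camera("scene");b=cams.camera("top")
c1=cv2.resize(a[195:275,155:240],(425,400),interpolation=cv2.INTER_CUBIC);c2=cv2.resize(b[170:210,275:350],(750,400),interpolation=cv2.INTER_CUBIC)[:,:]
c2=cv2.resize(c2,(375,200)); c3=cv2.resize(b[195:220,135:235],(375,94),interpolation=cv2.INTER_CUBIC)
o=np.zeros((400,800,3),np.uint8);o[:,:425]=c1;o[:200,425:]=c2;o[210:304,425:]=c3
cv2.imwrite("pics/c.png",o[:,:,::-1])
tri_=lambda u,v:tri(*ray("scene",*u),*ray("top",*v))
print("rack",tri_((195.8,240.1),(309.8,192.2)), at_z("scene",195.8,240.1,0)); print("narrow",at_z("scene",176,241.7,.006),"wide",at_z("scene",212,234,.006),at_z("top",323.7,192.3,.006),at_z("top",296.5,188.1,.006))
print("dock",at_z("scene",297.7,188.1,0),at_z("top",185.9,209.6,0),"mouth",at_z("scene",299.6,172.5,.06),at_z("top",182.8,205.8,.06))
print("rack ends",at_z("top",283.5,190,.028),at_z("top",335,197,.028),"rail ends",at_z("top",142,207.5,.06),at_z("top",225,209.5,.06))
```

```text
rack (array([ 0.57660994, -0.20938955,  0.00097021]), np.float64(0.004883458036288934)) [ 0.57688156 -0.20686091  0.        ]
narrow [ 0.56136711 -0.26025371  0.006     ] wide [ 0.58279669 -0.15801499  0.006     ] [ 0.57518586 -0.25786314  0.006     ] [ 0.58805725 -0.16576743  0.006     ]
dock [0.51091182 0.20313199 0.        ] [0.5096137  0.20606027 0.        ] mouth [0.50907714 0.20620047 0.06      ] [0.5155304  0.20667287 0.06      ]
rack ends [ 0.57731138 -0.11967282  0.028     ] [ 0.55661013 -0.29083366  0.028     ] rail ends [0.50795919 0.33690084 0.06      ] [0.50576022 0.07103809 0.06      ]
```

View pics/c.png

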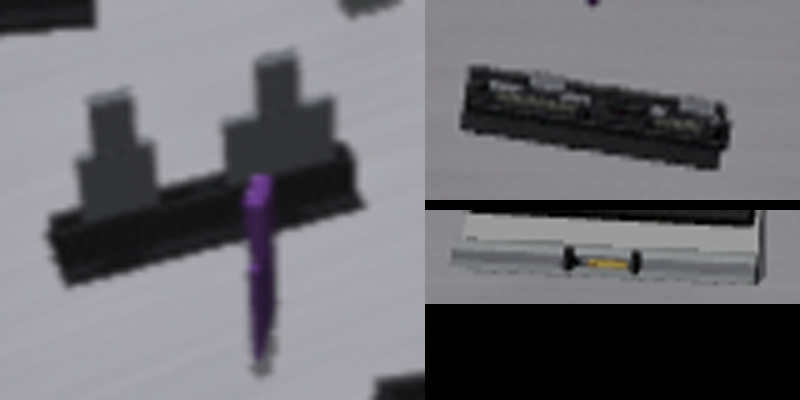

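Crop confirms it: the left grey label, at scene 512-px (176,214–242), is the narrow one. The right one is wide, and the purple one stands in front of it. I'll set out towards it.

Call:
{"name": "send_rows", "arguments": {"deltas": [0,0,0,-0.86,-0.99,0,-1,0,0,0,-0.86,-0.99,0,-1,0,0,0,-0.86,-0.99,0,-1,0,0,0,-0.86,-0.99,0,-1,0,0,0,-0.86,-0.99,0,-1,0,0,0,-0.86,-0.99,0,-1,0,0,0,-0.86,-0.99,0,-1,0,0,0,-0.86,-0.99,0,-1,0,0,0,-0.86,-0.99,0,-1,0,0,0,-0.86,-0.99,0,-1,0,0,0,-0.86,-0.99,0,-1,0,0,0,-0.86,-0.99,0,-1,0,0,0,-0.86,-0.99,0,-1,0,0,0,-0.86,-0.99,0,-1,0,0,0,-0.86,-0.99,0,-1,0,0,0,-0.86,-0.99,0,-1,0,0,0,-0.86,-0.99,0,-1,0,0,0,-0.86,-0.99,0,-1,0,0,0,-0.86,-0.99,0,-1,0,0,0,-0.86,-0.99,0,-1]}}

```text
time_s: 2.37
eef_pos: [0.4078, 0.129, 0.2316]
ee_rot: [[-0.947, 0.321, 0.001], [0.321, 0.947, 0.0], [-0.0, 0.001, -1.0]]
force: [1.6, -0.1, 0.7]
opening: 0.0886
grip_force: 0.0
```

Call:
{"name": "send_rows", "arguments": {"deltas": [0,0,0.98,0,0,0,-1,0,0,0.98,0,0,0,-1,0,0,0.98,0,0,0,-1,0,0,0.98,0,0,0,-1,0,0,0.98,0,0,0,-1,0,0,0.98,0,0,0,-1,0,0,0.98,0,0,0,-1,0,0,0.98,0,0,0,-1,0,0,0.98,0,0,0,-1,0,0,0.98,0,0,0,-1,0,0,0.98,0,0,0,-1,0,0,0.98,0,0,0,-1,0,0,0.98,0,0,0,-1,0,0,0.98,0,0,0,-1,0,0,0.98,0,0,0,-1,0,0,0.98,0,0,0,-1]}}

```text
time_s: 3.7
eef_pos: [0.4074, 0.1302, 0.2315]
ee_rot: [[0.128, 0.992, 0.0], [0.992, -0.128, 0.0], [0.0, 0.0, -1.0]]
force: [-0.6, 0.4, 0.1]
opening: 0.0881
grip_force: 0.0
```

Call:
{"name": "send_rows", "arguments": {"deltas": [0,0,0,-0.91,0.52,0.05,-1,0,0,0,-0.91,0.52,0.05,-1,0,0,0,-0.91,0.52,0.05,-1,0,0,0,-0.91,0.52,0.05,-1,0,0,0,-0.91,0.52,0.05,-1,0,0,0,-0.91,0.52,0.05,-1,0,0,0,-0.91,0.52,0.05,-1,0,0,0,-0.91,0.52,0.05,-1,0,0,0,-0.91,0.52,0.05,-1,0,0,0,-0.91,0.52,0.05,-1,0,0,0,-0.91,0.52,0.05,-1,0,0,0,-0.91,0.52,0.05,-1,0,0,0,-0.91,0.52,0.05,-1,0,0,0,-0.91,0.52,0.05,-1,0,0,0,-0.91,0.52,0.05,-1,0,0,0,-0.91,0.52,0.05,-1,0,0,0,-0.91,0.52,0.05,-1,0,0,0,-0.91,0.52,0.05,-1,0,0,0,-0.91,0.52,0.05,-1,0,0,0,-0.91,0.52,0.05,-1]}}

```text
time_s: 5.37
eef_pos: [0.569, -0.2577, 0.2113]
ee_rot: [[0.124, 0.992, 0.0], [0.992, -0.124, 0.0], [0.0, 0.0, -1.0]]
force: [0.2, 0.4, 0.2]
opening: 0.0881
grip_force: 0.0
```

Run:
```python
from h import *
s=r.sense();print(s["eef_pos"])
w=cams.camera("wrist");cv2.imwrite("pics/w1.png",cv2.resize(w,(800,600))[:,:,::-1])
print(np.round(cams.get_calibration("wrist")["extrinsics"],3).tolist())
for t in("tag_narrow","tag_wide","rack","tag_narrow_screen"):
    for x in landmark_of("wrist",t)[:3]:
        p=np.array(x["at"])*[512,384]; print(t,round(x["conf"],2),p.round(1),at_z("wrist",*p,0.006).round(4))
```

```text
[ 0.56903105 -0.25767421  0.21128309]
[[0.992, 0.123, 0.036, 0.579], [-0.128, 0.95, 0.283, -0.188], [0.001, -0.285, 0.958, 0.364], [0.0, 0.0, 0.0, 1.0]]
tag_narrow 0.76 [249.8 170.4] [ 0.5606 -0.2542  0.006 ]
tag_narrow 0.58 [327.1 133.5] [ 0.6678 -0.2186  0.006 ]
tag_wide 0.77 [254.5  97.6] [ 0.5786 -0.1599  0.006 ]
rack 0.83 [ 66.3 216.5] [ 0.2897 -0.2834  0.006 ]
rack 0.79 [445.5   7.7] [ 0.8106 -0.0888  0.006 ]
rack 0.63 [255.  136.3] [ 0.5729 -0.2056  0.006 ]
tag_narrow_screen 0.9 [250.3 177.4] [ 0.5596 -0.2587  0.006 ]
tag_narrow_screen 0.75 [335.2 139.2] [ 0.6774 -0.2215  0.006 ]
```

View pics/w1.png

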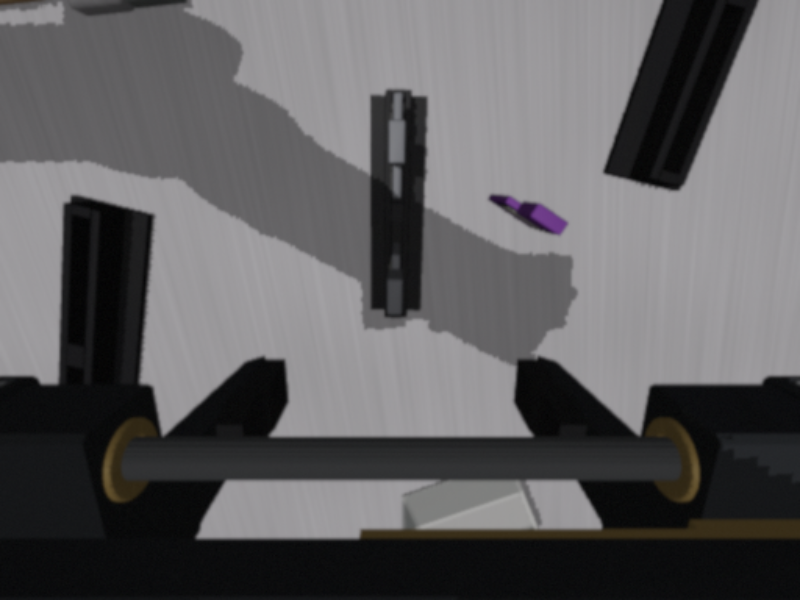

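Run:
```python
from h import *
k=800/512
for u,v in((395.5,278),(395,316)): print(at_z("wrist",u/k,v/k,.106))
print("wide tab",at_z("wrist",398.5/k,118/k,.106),at_z("wrist",397/k,163/k,.106))
print("slot axis",at_z("wrist",399/k,92/k,.028),at_z("wrist",396/k,310/k,.028))
for y in(-.246,-.258,-.27): print(y,proj("wrist",(.563,y,.106))*k)
```

```text
[ 0.56744625 -0.23806551  0.106     ]
[ 0.56389085 -0.26310159  0.106     ]
wide tab [ 0.58107743 -0.14571084  0.106     ] [ 0.5771437 -0.1697239  0.106    ]
slot axis [ 0.58453294 -0.11745833  0.028     ] [ 0.56110205 -0.28250614  0.028     ]
-0.246 [390.19230809 290.88779444]
-0.258 [392.62658987 308.71584184]
-0.27 [395.00109988 326.10613633]
```

Wrist view: narrow label's tab at (395,278–316), wide's at (397,118–163), purple apart at (540,215). The tab centre is about (0.5655, -0.2507), yaw about -8°. I'll correct, descend and grip.

Call:
{"name": "send_rows", "arguments": {"deltas": [0,0,0.05,0.08,-0.05,0.71,-1,0,0,0.05,0.08,-0.05,0.71,-1,0,0,0.05,0.08,-0.05,0.71,-1,0,0,0.05,0.08,-0.05,0.71,-1,0,0,0,0,0,0.71,-1,0,0,0,0,0,0.71,-1,0,0,0,0,0,0.71,-1,0,0,0,0,0,0.71,-1,0,0,0,0,0,0,-1,0,0,0,0,0,0,1,0,0,0,0,0,0,1,0,0,0,0,0,0,1,0,0,0,0,0,0,1,0,0,0,0,0,0,1,0,0,0,0,0,0,1]}}

```text
time_s: 6.87
eef_pos: [0.5657, -0.2501, 0.0982]
ee_rot: [[0.141, 0.99, 0.001], [0.99, -0.141, -0.0], [-0.0, 0.001, -1.0]]
force: [0.2, -0.2, -0.1]
opening: 0.0501
grip_force: 0.0
```

Call:
{"name": "send_rows", "arguments": {"deltas": [0,0,0,0,0,0,1,0,0,0,0,0,0,1,0,0,0,0,0,0,1,0,0,0,0,0,0,1,0,0,0,0,0,0,1,0,0,0,0,0,0,1]}}

```text
time_s: 7.37
eef_pos: [0.5655, -0.25, 0.0977]
ee_rot: [[0.141, 0.99, 0.0], [0.99, -0.141, 0.0], [0.0, 0.0, -1.0]]
force: [-0.1, -0.2, -0.0]
opening: 0.0102
grip_force: 0.0
```

Run:
```python
from h import *
s=r.sense();print({k:np.round(s[k],4).tolist() for k in("eef_pos","opening","grip_force","force","moment")})
```

```text
{'eef_pos': [0.5655, -0.25, 0.0977], 'opening': 0.0102, 'grip_force': 0.0, 'force': [-0.1299, -0.1697, -0.0138], 'moment': [-0.0625, 0.0674, -0.0169]}
```

Call:
{"name": "send_rows", "arguments": {"deltas": [0,0,0,0,0,0,1,0,0,0,0,0,0,1,0,0,0,0,0,0,1,0,0,0,0,0,-0.3,1,0,0,0,0,0,-0.7,1,0,0,0,0,0,-1,1,0,0,0,0,0,-1,1,0,0,0,0,0,-1,1,0,0,0,0,0,-1,1,0,0,0,0,0,-1,1,0,0,0,0,0,-0.5,1]}}

```text
time_s: 8.28
eef_pos: [0.5665, -0.2508, 0.2316]
ee_rot: [[0.142, 0.99, 0.004], [0.99, -0.142, -0.001], [-0.001, 0.004, -1.0]]
force: [1.0, -0.6, -0.9]
opening: 0.0075
grip_force: 30.0
```

Call:
{"name": "send_rows", "arguments": {"deltas": [0,0,-0.076,0.94,-0.207,0,1,0,0,-0.076,0.94,-0.207,0,1,0,0,-0.076,0.94,-0.207,0,1,0,0,-0.076,0.94,-0.207,0,1,0,0,-0.076,0.94,-0.207,0,1,0,0,-0.076,0.94,-0.207,0,1,0,0,-0.076,0.94,-0.207,0,1,0,0,-0.076,0.94,-0.207,0,1,0,0,-0.076,0.94,-0.207,0,1,0,0,-0.076,0.94,-0.207,0,1,0,0,-0.076,0.94,-0.207,0,1,0,0,-0.076,0.94,-0.207,0,1,0,0,-0.076,0.94,-0.207,0,1,0,0,-0.076,0.94,-0.207,0,1,0,0,-0.076,0.94,-0.207,0,1,0,0,-0.076,0.94,-0.207,0,1,0,0,-0.076,0.94,-0.207,0,1,0,0,-0.076,0.94,-0.207,0,1,0,0,-0.076,0.94,-0.207,0,1,0,0,-0.076,0.94,-0.207,0,1]}}

```text
time_s: 9.95
eef_pos: [0.5123, 0.1318, 0.2282]
ee_rot: [[0.009, 1.0, 0.0], [1.0, -0.009, 0.0], [0.0, 0.0, -1.0]]
force: [-0.3, -0.4, -0.3]
opening: 0.0074
grip_force: 30.0
```

Run:
```python
from h import *
s=r.sense();print(s["eef_pos"],s["opening"])
w=cams.camera("wrist");cv2.imwrite("pics/w2.png",cv2.resize(w,(800,600))[:,:,::-1])
for t,z in(("dock_mouth",.06),("dock",0),("dock_seat",.032),("tag_narrow",s["eef_pos"][2]-.092),("tag_narrow_screen",.18)):
    for x in landmark_of("wrist",t)[:2]:
        p=np.array(x["at"])*[512,384]; print(t,round(x["conf"],2),p.round(1),at_z("wrist",*p,z).round(4))
```

```text
[0.51228927 0.1318307  0.22820334] 0.0073578707790238895
dock_mouth 0.83 [252.7 116.4] [0.5081 0.2111 0.06  ]
dock 0.89 [252.1 115.2] [0.5071 0.2104 0.    ]
dock_seat 0.94 [250.8 111.7] [0.5066 0.2126 0.032 ]
tag_narrow 0.66 [257.9 200.3] [0.5145 0.1283 0.1362]
tag_narrow_screen 0.59 [247.6 219.5] [0.506  0.1255 0.18  ]
```

View pics/w2.png

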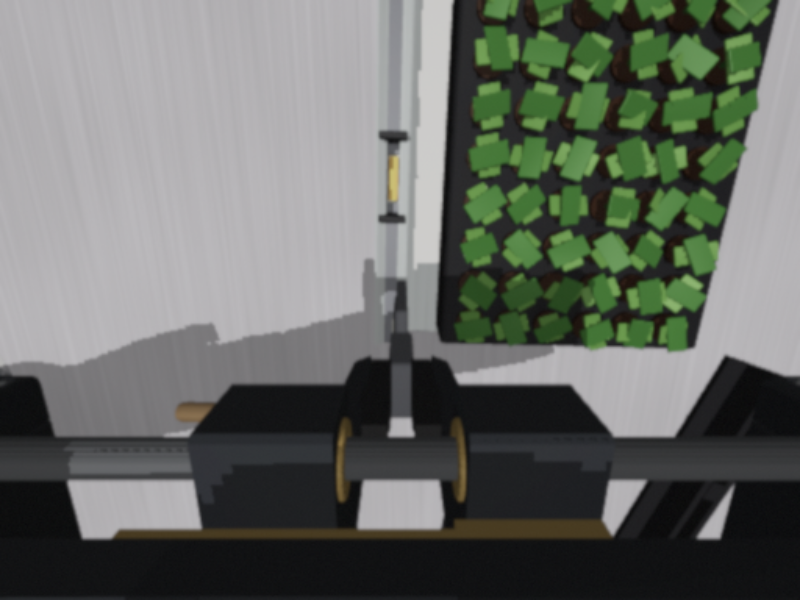

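Run:
```python
from h import *
k=800/512; f=lambda u,v,z:at_z("wrist",u/k,v/k,z).round(4)
print("posts",f(393,134,.076),f(392,217,.076),"bar",f(394,155,.04),f(393,201,.04),"rail",f(395,20,.06),f(394,265,.06))
s=r.sense();R=np.array(s["ee_rot"]);p=np.array(s["eef_pos"])
for n,(x,y,z) in dict(bot=(0,.022,0),shoulder=(0,.022,.064),tabbase=(0,.012,.064),tabtop=(0,.012,.1),botL=(-.003,.022,0),botR=(.003,.022,0)).items():
  # label frame: x along tool y, y along tool x ; underside 92 mm below tcp
  q=p+R[:,1]*x+R[:,0]*y+np.array([0,0,-.0917+z]); print(n,(proj("wrist",q)*k).round(1))
w=cams.camera("wrist")[165:290,225:290];cv2.imwrite("pics/w2c.png",cv2.resize(w,None,fx=4.6,fy=4.6,interpolation=cv2.INTER_CUBIC)[:,:,::-1])
```

```text
posts [0.5092 0.2369 0.076 ] [0.5076 0.1815 0.076 ] bar [0.5092 0.2256 0.04  ] [0.5078 0.1912 0.04  ] rail [0.5115 0.3094 0.06  ] [0.5081 0.1435 0.06  ]
bot [400.  275.4]
shoulder [399.8 305.4]
tabbase [399.8 326.3]
tabtop [399.6 357.9]
botL [395.  275.4]
botR [405.  275.4]
```

View pics/w2c.png

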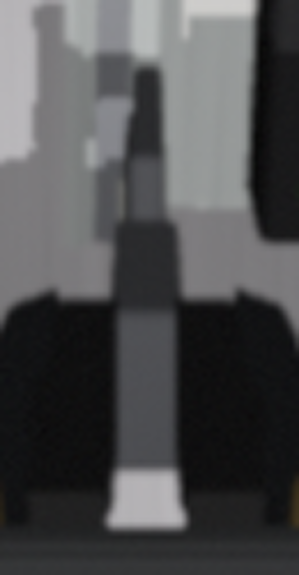

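Wrist view: posts at (393,134) and (392,217), bar at (394,178), held label's lower edge at (402,280). The label is upright and sits about 2.7 mm to -y of the TCP. I'll move over the pocket.

Call:
{"name": "send_rows", "arguments": {"deltas": [0,0,0.02,0.8,-0.055,0,1,0,0,0.02,0.8,-0.055,0,1,0,0,0.02,0.8,-0.055,0,1,0,0,0.02,0.8,-0.055,0,1,0,0,0.02,0.8,-0.055,0,1,0,0,0,0,0,0.9,1,0,0,0,0,0,0.9,1,0,0,0,0,0,0.8,1,0,0,0,0,0,0,1]}}

```text
time_s: 11.05
eef_pos: [0.5065, 0.2094, 0.1731]
ee_rot: [[0.019, 1.0, -0.004], [1.0, -0.019, -0.003], [-0.003, -0.004, -1.0]]
force: [-0.1, -0.6, -1.7]
opening: 0.0075
grip_force: 30.0
```

Run:
```python
from h import *
s=r.sense();print(s["eef_pos"],s["ee_rot"])
a=cams.camera("scene");b=cams.camera("top");w=cams.camera("wrist")
f=lambda i,x,y,n,m,k:cv2.resize(i[y:y+m,x:x+n],None,fx=k,fy=k,interpolation=cv2.INTER_CUBIC)
A=f(w,205,120,100,150,4);B=f(a,265,130,75,70,5);C=f(b,150,180,75,50,5)
o=np.zeros((600,790,3),np.uint8);o[:600,:400]=A;o[:350,410:785]=B;o[350:600,410:785]=C
cv2.imwrite("pics/d.png",o[:,:,::-1])
for q in((0.5085,.2088,.06),(.5085,.237,.076),(.5085,.1805,.076)): print([proj(c,q).round(1).tolist() for c in("wrist","scene","top")])
```

```text
[0.50652205 0.20935441 0.1730719 ] [[ 0.01927467  0.99980533 -0.00421739]
 [ 0.9998098  -0.01928696 -0.00289286]
 [-0.00297364 -0.00416082 -0.99998692]]
[[255.8, 193.4], [300.1, 172.2], [182.0, 208.0]]
[[255.2, 169.8], [307.4, 165.8], [172.3, 207.3]]
[[256.3, 224.3], [293.6, 170.4], [190.1, 207.6]]
```

View pics/d.png

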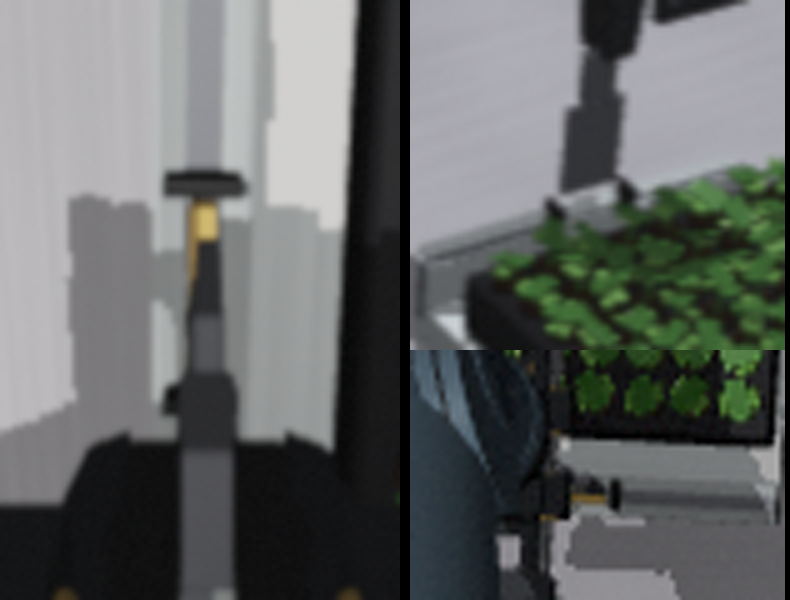

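Run:
```python
from h import *
print("label edge",at_z("wrist",205+207/4,120+240/4,.0814))
for v in(170,174,182,186,196):print(v,at_z("wrist",205+205/4,120+v/4,.076))
print("bar far end",at_z("wrist",205+205/4,120+202/4,.04))
g=cv2.cvtColor(cams.camera("wrist"),6); print(g[158:190,256], g[200:226,247])
S=lambda x,y,z:at_z("scene",265+(x-410)/5,130+y/5,z).round(4)
print(S(565,190,.0814),S(615,180,.0814),"posts top",S(552,201,.076),S(627,180,.076))
```

```text
label edge [0.50984884 0.22817282 0.0814    ]
170 [0.50969104 0.24408487 0.076     ]
174 [0.50967157 0.24312235 0.076     ]
182 [0.50963249 0.24119113 0.076     ]
186 [0.50961289 0.24022242 0.076     ]
196 [0.50956371 0.23779156 0.076     ]
bar far end [0.5093758  0.22937246 0.04      ]
[147 147 146 139 107  57  27  40  53  57  54  61  66  90 135 157 163 164
 164 163 155 121  71  46  45  44  44  45  46  44  45  45] [162 162 162 162 162 162 162 162 162 162 164 169 171 172 166 140  90  40
  15  15  21  26  28  48  88 114]
[0.5076 0.1905 0.0814] [0.5139 0.2265 0.0814] posts top [0.5075 0.1806 0.076 ] [0.511  0.2393 0.076 ]
```

The label hangs over the pocket, about 2.5 mm too far to -y: its edge is at y 0.229, the post's inner face at 0.236. I'll shift it and start in gently.

Call:
{"name": "send_rows", "arguments": {"deltas": [0,0,0,0.13,0,0,1,0,0,0,0,0,0.2,1,0,0,0,0,0,0.3,1,0,0,0,0,0,0.3,1,0,0,0,0,0,0,1]}}

```text
time_s: 11.67
eef_pos: [0.5072, 0.2134, 0.1583]
ee_rot: [[0.018, 1.0, -0.002], [1.0, -0.018, -0.001], [-0.001, -0.002, -1.0]]
force: [0.8, 0.9, -0.7]
opening: 0.0073
grip_force: 30.0
```

Call:
{"name": "send_rows", "arguments": {"deltas": [0,0,0,0,0,0.2,1,0,0,0,0,0,0.2,1,0,0,0,0,0,0.2,1,0,0,0,0,0,0.2,1,0,0,0,0,0,0.2,1,0,0,0,0,0,0,1]}}

```text
time_s: 12.17
eef_pos: [0.5076, 0.2136, 0.1388]
ee_rot: [[0.018, 1.0, -0.001], [1.0, -0.018, -0.001], [-0.001, -0.001, -1.0]]
force: [-0.3, -0.2, -0.5]
opening: 0.0073
grip_force: 30.0
```

Call:
{"name": "send_rows", "arguments": {"deltas": [0,0,0,0,0,0.1,1,0,0,0,0,0,0.1,1,0,0,0,0,0,0.1,1,0,0,0,0,0,0.1,1,0,0,0,0,0,0,1]}}

```text
time_s: 12.58
eef_pos: [0.5082, 0.2139, 0.1316]
ee_rot: [[0.018, 1.0, 0.0], [1.0, -0.018, 0.0], [0.0, 0.0, -1.0]]
force: [0.4, 0.1, 2.3]
opening: 0.0074
grip_force: 30.0
```

Call:
{"name": "send_rows", "arguments": {"deltas": [0,0,0,0,0,0.1,1,0,0,0,0,0,0.1,1,0,0,0,0,0,0,1]}}

```text
time_s: 12.83
eef_pos: [0.5084, 0.2139, 0.1278]
ee_rot: [[0.018, 1.0, 0.001], [1.0, -0.018, 0.0], [0.0, 0.001, -1.0]]
force: [-0.2, -1.0, 4.5]
opening: 0.0076
grip_force: 30.0
```

Call:
{"name": "send_rows", "arguments": {"deltas": [0,0,0,0,0,0.08,1,0,0,0,0,0,0.08,1,0,0,0,0,0,0,1]}}

```text
time_s: 13.08
eef_pos: [0.5084, 0.2139, 0.1247]
ee_rot: [[0.018, 1.0, 0.001], [1.0, -0.018, 0.0], [0.0, 0.001, -1.0]]
force: [-0.1, -0.7, 5.0]
opening: 0.0079
grip_force: 30.0
```

Call:
{"name": "send_rows", "arguments": {"deltas": [0,0,0,0,0,0.05,1,0,0,0,0,0,0,1,0,0,0,0,0,0,1]}}

```text
time_s: 13.33
eef_pos: [0.5086, 0.2139, 0.1239]
ee_rot: [[0.018, 1.0, 0.001], [1.0, -0.018, 0.0], [0.0, 0.001, -1.0]]
force: [-0.1, 0.2, 5.8]
opening: 0.0078
grip_force: 30.0
```

Call:
{"name": "send_rows", "arguments": {"deltas": [0,0,0,0,0,0.05,1,0,0,0,0,0,0,1,0,0,0,0,0,0,1]}}

```text
time_s: 13.58
eef_pos: [0.509, 0.214, 0.1234]
ee_rot: [[0.018, 1.0, 0.002], [1.0, -0.018, 0.001], [0.001, 0.002, -1.0]]
force: [-0.3, -1.1, 9.8]
opening: 0.0078
grip_force: 30.0
```

Call:
{"name": "send_rows", "arguments": {"deltas": [0,0,0,0,0,0.05,1,0,0,0,0,0,0,1,0,0,0,0,0,0,1]}}

```text
time_s: 13.83
eef_pos: [0.5097, 0.2142, 0.1232]
ee_rot: [[0.018, 1.0, 0.003], [1.0, -0.018, 0.002], [0.002, 0.003, -1.0]]
force: [-1.7, -0.7, 16.1]
opening: 0.0085
grip_force: 30.1
```

The force climbs from 6 to 16 N within 0.7 mm, at 8 mm below first contact. That is the ledges. A short hold and a quick look before handing in.

Call:
{"name": "send_rows", "arguments": {"deltas": [0,0,0,0,0,0,1,0,0,0,0,0,0,1,0,0,0,0,0,0,1,0,0,0,0,0,0,1]}}

```text
time_s: 14.17
eef_pos: [0.5097, 0.2142, 0.1232]
ee_rot: [[0.018, 1.0, 0.003], [1.0, -0.018, 0.002], [0.002, 0.003, -1.0]]
force: [-0.1, -1.0, 14.7]
opening: 0.0082
grip_force: 30.1
```

Run:
```python
from h import *
a=cams.camera("scene");w=cams.camera("wrist")
f=lambda i,x,y,n,m,k:cv2.resize(i[y:y+m,x:x+n],None,fx=k,fy=k,interpolation=cv2.INTER_CUBIC)
o=np.zeros((600,790,3),np.uint8);o[:600,:400]=f(w,205,120,100,150,4);o[:350,410:785]=f(a,265,130,75,70,5)
cv2.imwrite("pics/e.png",o[:,:,::-1])
```

```text
(no output)
```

View pics/e.png

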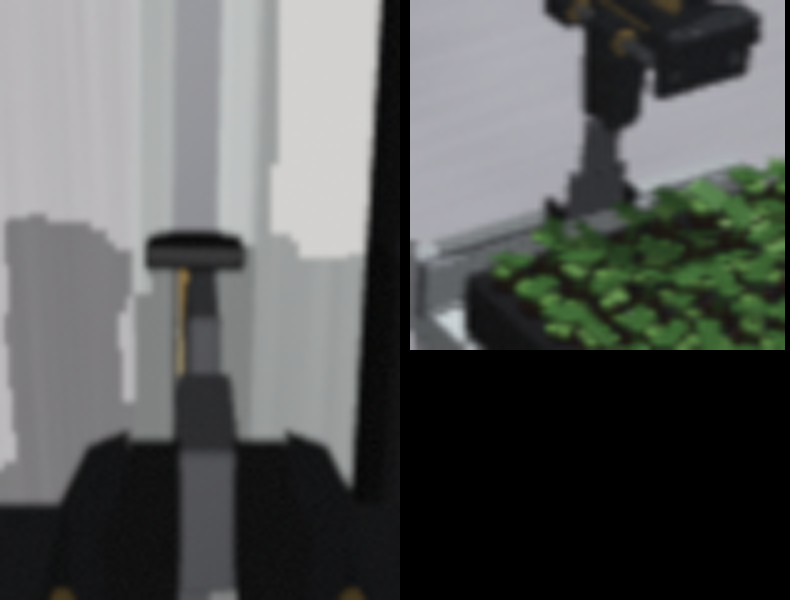

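The label stands between the posts, at scene crop (600,195), upright in the pocket and pressed home at 15 N. The gripper still holds it.

```bash
python3 -c "
from plant import r
print(r.finish_job())"
```

```text
the job is handed in; nothing more can be done
None
```

The narrow label is upright in the pocket, its blank back towards the tray so the screen faces out over the lip, pressed onto the ledges at about 15 N and still held; the job was handed in at about 14 s, with the wide label and the other things left alone.

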